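Offer a cover plate up to its manifold block

TASK

Of the two cover plates, take by its bar the one whose holes match the threaded holes in the manifold block, and hold it level and still about a centimetre above the block, turned and aligned so that all of every threaded hole shows through the hole above it, ready for a colleague to start the screws. Do not let the cover touch the block, and leave the other cover and everything else where it is. Finish while still holding the cover there: do not put it down or let it go.

Things in the scene. Friction and masses are not known exactly. Their poses are not given: they have to be found in the camera images.
- block: aluminium manifold block fixed to the bench, 120 (its x) x 84 (its y) x 50 mm (z), with an open valve chamber in its flat top and a brass fitting 16 mm out of each x end. Origin: centre of its underside; z up. Four 6 mm threaded holes in the top at (x, y) = (47, 29), (47, -29), (-47, 29), (-12, -29) mm: the last is set in from its corner, so the pattern fits one way round only.
- cover: the cover that fits: loose steel plate 120 (its x) x 84 (its y) x 8 mm, 0.25 to 0.46 kg, flat on the bench, lifting bar up, with four 14 mm through holes at (x, y) = (47, 29), (47, -29), (-47, 29), (-12, -29) mm. Origin: centre of the plate's underside; z up. It is the right way round when its x and y axes point as the block's do. Balanced below the bar's middle within 2 mm.
- cover_bar (a point): middle of the cover's lifting bar, straight above the plate's centre, 39 mm above its underside. The bar runs along the cover's x, 68 mm long, 14 mm wide (y); top 50 mm and lower edge 28 mm above the plate's underside, on a 12 mm post at each end.
- other_cover: a second loose cover of the same size, handle and axes, but with its four 14 mm holes in a plain rectangle, (47 or -47, 29 or -29) mm: does not fit the block. The two covers may lie in each other's place.
- block_hole0 (a point): centre of the mouth of the block's threaded hole at (47, 29) mm, in the block's top face, 50 mm above the bench
- cover_hole0 (a point): centre of the cover's hole at (47, 29) mm, level with the plate's underside; belongs over block_hole0
- block_hole1 (a point): centre of the mouth of the block's threaded hole at (47, -29) mm, in the block's top face, 50 mm above the bench
- cover_hole1 (a point): centre of the cover's hole at (47, -29) mm, level with the plate's underside; belongs over block_hole1
- block_hole2 (a point): centre of the mouth of the block's threaded hole at (-47, 29) mm, in the block's top face, 50 mm above the bench
- cover_hole2 (a point): centre of the cover's hole at (-47, 29) mm, level with the plate's underside; belongs over block_hole2
- block_hole3 (a point): centre of the mouth of the block's threaded hole at (-12, -29) mm, in the block's top face, 50 mm above the bench
- cover_hole3 (a point): centre of the cover's hole at (-12, -29) mm, level with the plate's underside; belongs over block_hole3
- test_gauge: pressure gauge lying face up, 105 x 68 x 32 mm; loose bystander, origin at the centre of its underside
- ptfe_tape: flat roll of thread tape lying down, 52 mm across, 14 mm high; loose bystander, origin at the centre of its underside
- adapter_3: small threaded steel adapter standing on its hexagon, 27 x 31 x 29 mm; loose bystander, origin at the centre of its underside
- spanner_1: open-end spanner lying flat, 166 mm long, 6 mm high; loose bystander, origin at the centre of its underside
- hex_key_set: folded hex key set, 30 x 92 x 20 mm; loose bystander, origin at the centre of its underside
Things that resemble listed ones, but are neither listed nor needed, are in the scene too. What is shaped like the other_cover but orange is not meant.

How it is judged (in metres and radians):
On the way:
1. the matching cover is lifted clear of the bench in the fingers (height (world z) of cover above 0.03 m and contact force between the fingers and cover above 1 N), for 0.2 s.
At the end, for the whole second after the job is handed in: Gripped in the fingers, the matching cover hovers: each hole within 4 mm (horizontally) of its threaded hole, underside 3 to 18 mm above the block's top, tilt under 0.09 rad, still (under 10 mm/s, 0.1 rad/s), touching neither block, other cover nor bystanders (horizontal distance between cover_hole0 and block_hole0 below 0.004 m and horizontal distance between cover_hole1 and block_hole1 below 0.004 m and horizontal distance between cover_hole2 and block_hole2 below 0.004 m and horizontal distance between cover_hole3 and block_hole3 below 0.004 m and z of cover_hole0 in the frame of block_hole0 between 0.003 and 0.018 m and z of cover_hole1 in the frame of block_hole1 between 0.003 and 0.018 m and z of cover_hole2 in the frame of block_hole2 between 0.003 and 0.018 m and z of cover_hole3 in the frame of block_hole3 between 0.003 and 0.018 m and angle between cover's own z axis and vertical below 0.09 rad and contact force between the fingers and cover above 1 N and contact force between cover and block below 0.1 N and contact force between cover and other_cover below 0.1 N and linear speed of cover below 0.01 m/s and angular speed of cover below 0.1 rad/s and contact force between cover and test_gauge below 0.1 N and contact force between cover and ptfe_tape below 0.1 N and contact force between cover and adapter_3 below 0.1 N and contact force between cover and spanner_1 below 0.1 N and contact force between cover and hex_key_set below 0.1 N); the arm keeps its last pose, push and grip.
It fails at once if the cover touches the block with more than 1 N (contact force between cover and block above 1 N).
It fails at once if the other cover is moved more than 20 mm (distance of other_cover from where it was at the start of the episode above 0.02 m).
It fails at once if a bystander is moved more than 20 mm (distance of any of test_gauge, ptfe_tape, adapter_3, spanner_1, hex_key_set from where it was at the start of the episode above 0.02 m).
It also fails if it takes over 38 s, if anything falls off the work surface, if the arm or the gripper's body presses on something with over 40 N, if the wrist force passes 120 N, or if a joint passes its speed limit or range.

ROBOT

A 6-joint arm with a two-finger parallel gripper is mounted at the origin on a cart in front of the work surface, level with it; the furniture and walls round the work are solid. World frame = base frame: x ahead of the robot, y to its left, z up, the work surface at z = 0. Lengths are in mm, angles in rad, forces in N, time in s.
With the tool pointing down it reaches from about 325 to 750 mm from the base axis. Payload 7.6 kg.
Tool frame: the origin (TCP) lies on the front face of the gripper's body, between the roots of the fingers; the fingertips stand 73 mm ahead of it and the grasp point (between the pads) lies 54 mm ahead of it; z points along the fingers, y is the line along which they close (so a half turn about z gives the same grasp; the last joint's range is limited). The gripper opens to 85 mm and grips with 20 to 120 N. Pads are 22 mm wide; open, the fingers measure 114 mm over their backs; the gripper's body (76 mm by 85 mm) begins 54 mm behind the grasp point. The pads swing forward as they close: fully open they stand 13 mm farther back than shut.
Start: joints at [-1.198, 0.052, 1.401, -0, 1.689, -0.07], TCP at [224.971, -474.37, 303.923] pointing down, gripper open.
Joint ranges: [-2.9, 2.9], [-0.91, 2.17], [0.12, 2.37], [-1.06, 4.2], [0.26, 2.73], [-2.93, 2.93]. Speed limits (rad/s): [2.57, 2.57, 3.01, 3.14, 3.14, 3.14].

INTERFACE

Orientations are given as a unit quaternion [w, x, y, z].
In Python, from station import ctrl, jaws, kin, get_obs, vision, ticket gives the robot as it stands. Calls block until the motion is done:
- ctrl.move_pose(position, orientation): joint-space move of the TCP to a pose.
- ctrl.servo_line(position, frame=None, feed=150, force_limit=None): straight line of the TCP; frame=None keeps the orientation; feed is the mean speed in mm/s. With force_limit (N) it stops when the force on the tool has changed by that much, and returns True; else False.
- ctrl.move_joints(angles): joint-space move.
- jaws.ungrasp() and jaws.close(newtons=None): open the fingers fully, or close them until they stop; newtons is the grip in N (None keeps the last).
- ctrl.hold(seconds).
- kin.ik(position, orientation): joint angles nearest the present ones, or None.
- get_obs(): the state.
- vision.capture(name): name is "scene" or "top" or "wrist"; returns a dict with "frame" (400x640x3 uint8, red, green, blue), "fovy" (degrees; the focal length in pixels is half the picture's height over the tangent of half this angle, whatever the lens; pixels are square), "cx", "cy" (the principal point, pixels), "k1" (the pictures are not rectified: a ray, as slopes to the right and down, at radius r is drawn at 1 + k1 r^2 times it, then the intrinsics apply), "R" (3x3) and "t" (3): a world point X has camera coordinates R X + t; the wrist camera has in their place "tool_from_camera" (4x4, takes a point from camera to tool coordinates, whose origin is the TCP and whose axes are the flange's). Camera axes: x right, y down, z forward; pixel columns grow to the right and rows downward; lengths in mm; the calibration is good to about 2 mm. A picture is of the moment at which its call begins: read the wrist's pose just before it. There is no depth.
A pose or a line that the arm cannot do raises ctrl.IKError and nothing moves.
- ticket.close_job(): hands the job in; it is judged then, once.
The state is a dict: "time": time; "q": joint angles; "qd": joint speeds; "joint_efforts": joint torques, N m; "tcp_pos": TCP position; "orientation": TCP orientation; "contact_force": force on the tool from outside, world axes, zero at the start; "moment": the same for the moment, N m; "opening": finger opening in mm; "gripper_force": force on a finger pad.
Only numpy, scipy, OpenCV 4.12 (cv2) and the standard library are available. Lean on these libraries where they do the work, as an engineer would, in place of code of your own. Each camera call takes 0.05 s, during which the arm holds its last target. There are 200 camera calls.

## Working session

There is one attempt and no reset: what is moved stays moved. The work goes in short steps, each a Python script; the robot and the scene stay as the last script left them, time stands still between calls to the robot, and variables do not carry over. Pictures are saved under pics/ and viewed, at most 10 in all, crops included, and the job is handed in when it is done.

```bash
mkdir -p pics; ls; cat > h.py <<'E'
import numpy as np, cv2
from station import ctrl, jaws, kin, get_obs, vision, ticket
from scipy.spatial.transform import Rotation as Rn
def save(c,n): cv2.imwrite('pics/'+n+'.png',c['frame'][:,:,::-1])
def cam(name):
    o=get_obs(); c=vision.capture(name)
    if 'R' not in c:
        q=o['orientation']; Rt=Rn.from_quat([q[1],q[2],q[3],q[0]]).as_matrix()
        T=np.eye(4);T[:3,:3]=Rt;T[:3,3]=o['tcp_pos']
        M=np.linalg.inv(T@np.array(c['tool_from_camera'])); c['R']=M[:3,:3];c['t']=M[:3,3]
    c['R']=np.array(c['R']);c['t']=np.array(c['t']).ravel()
    return c
def f(c): return 200/np.tan(np.radians(c['fovy'])/2)
def proj(c,X):
    p=(np.atleast_2d(X)@c['R'].T)+c['t']; s=p[:,:2]/p[:,2:]
    s=s*(1+c['k1']*(s**2).sum(1,keepdims=True)); return s*f(c)+[c['cx'],c['cy']]
def unproj(c,uv,z):
    d=(np.atleast_2d(uv).astype(float)-[c['cx'],c['cy']])/f(c); s=d.copy()
    for _ in range(30): s=d/(1+c['k1']*(s**2).sum(1,keepdims=True))
    r=np.c_[s,np.ones(len(s))]@c['R']; o=-c['R'].T@c['t']
    return o+r*((np.broadcast_to(z,len(s))-o[2])/r[:,2])[:,None]
E
python3 - <<'E'
from h import *
import pickle
for n in ('top','scene'):
    c=cam(n); save(c,n); pickle.dump(c,open(n+'.pkl','wb')); print(n,f(c),c['k1'],-c['R'].T@c['t'])
o=get_obs();print(o['time'],o['orientation'])
E
```

```text
pics
top 363.76153822870526 -0.021989015589165252 [ 314.93200157 -173.69102082 1357.8922941 ]
scene 366.7476581709505 0.02120881931814172 [-337.92368455 -913.78548639  592.14556842]
0.1 [-7.05815383e-04  9.75589412e-01  2.19601432e-01 -1.07042008e-04]
```

View pics/top.png

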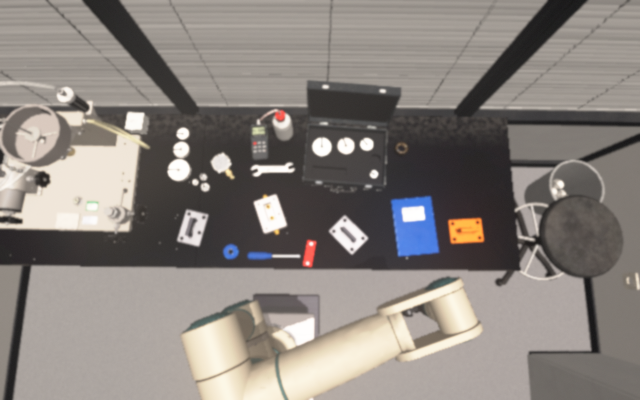

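View pics/scene.png

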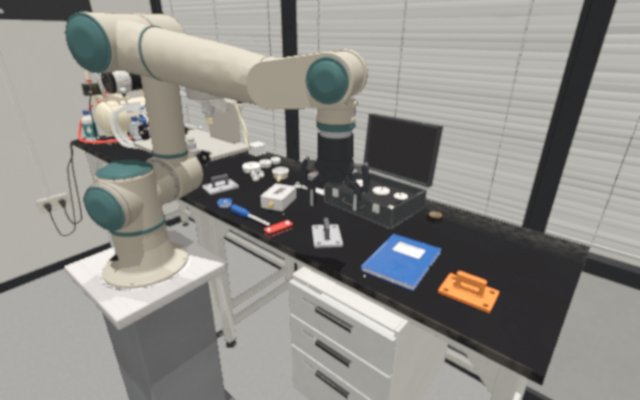

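The top picture shows grey covers at about (193,228) and (349,235), the block at (270,214), and an orange decoy at (466,231). I'll enlarge all three parts to read the holes.

```bash
python3 - <<'E'
from h import *
import pickle
c=pickle.load(open('top.pkl','rb'));im=c['frame'][:,:,::-1]
t=[cv2.resize(im[y-24:y+24,x-24:x+24],(260,260),interpolation=cv2.INTER_CUBIC) for x,y in((193,228),(270,214),(349,235))]
cv2.imwrite('pics/crops.png',np.hstack(t))
print(unproj(c,[(193,228),(270,214),(349,235)],[8,50,8]).round())
E
```

```text
[[ 452.  295.    8.]
 [ 502.    4.   50.]
 [ 432. -286.    8.]]
```

View pics/crops.png

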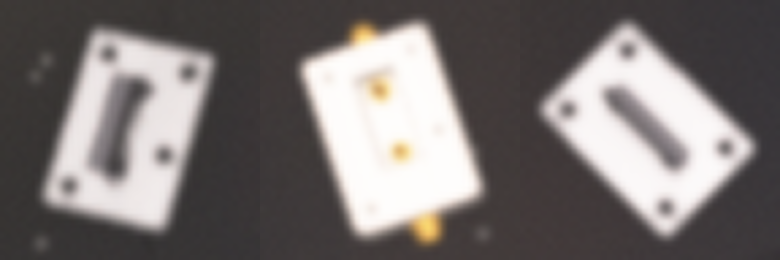

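The left cover has the inset hole, so it is the match. Next I'll fit coarse poses for it and the block, then look at each from near with the wrist camera.

```bash
cat >> h.py <<'E'
H=np.array([[47,29],[47,-29],[-47,29],[-12,-29.]])
def fit(P,L=H):
    P=P[:,:2];a=L-L.mean(0);b=P-P.mean(0)
    th=np.arctan2((a[:,0]*b[:,1]-a[:,1]*b[:,0]).sum(),(a*b).sum())
    R=np.array([[np.cos(th),-np.sin(th)],[np.sin(th),np.cos(th)]])
    t=P.mean(0)-R@L.mean(0); return t,th,np.linalg.norm(L@R.T+t-P,axis=1)
def world(t,th,L=H,z=0):
    R=np.array([[np.cos(th),-np.sin(th)],[np.sin(th),np.cos(th)]])
    return np.c_[L@R.T+t,np.full(len(L),z)]
def quat(th): # tool down, tool x along yaw th
    return np.roll((Rn.from_euler('z',th)*Rn.from_euler('x',np.pi)).as_quat(),1)
E
python3 - <<'E'
from h import *
import pickle
c=pickle.load(open('top.pkl','rb'));k=48/260
cv=np.array([(108,54),(188,72),(68,186),(164,154)])*k+[193-24-.4,228-24-.4]
bl=np.array([(68,78),(150,48),(111,208),(177,128)])*k+[270-24-.4,214-24-.4]
for P in (unproj(c,cv,8),unproj(c,bl,50)):
    t,th,r=fit(P);print(t.round(1),round(th,3),r.round(1))
    for q in (th,th+np.pi,th-np.pi/1):
        s=kin.ik([*t,300],quat(q)); print(None if s is None else np.round(s,2))
w=vision.capture('wrist');print(np.array(w['tool_from_camera']).round(2),f(w),w['k1'],w['cx'],w['cy'])
E
```

```text
[454.4 298.2] -0.216 [0.4 0.2 0.6 0.7]
[ 0.51  0.11  1.35 -0.    1.68  2.3 ]
[ 0.51  0.11  1.35  0.    1.68 -0.84]
[ 0.51  0.11  1.35  0.    1.68 -0.84]
[504.9   4.7] 0.357 [0.8 0.5 0.6 0.9]
[-0.06 -0.    1.47 -0.    1.68  1.15]
[-0.06 -0.    1.47  0.    1.68 -1.99]
[-0.06 -0.    1.47  0.    1.68 -1.99]
[[ -0.    -0.95  -0.32  81.1 ]
 [  1.    -0.    -0.    -0.97]
 [ -0.    -0.32   0.95 -69.04]
 [  0.     0.     0.     1.  ]] 298.2339950600601 -0.051923585650731956 311.6779253804577 197.81917608906508
```

```bash
python3 - <<'E'
from h import *
import pickle
for n,t,th,z in (('blk',[504.9,4.7],.357,240),('cov',[454.4,298.2],-.216,198)):
    ctrl.move_pose([*t,z],quat(th+np.pi)); ctrl.hold(.15)
    c=cam('wrist');pickle.dump(c,open(n+'.pkl','wb'));save(c,n)
    print(get_obs()['time'],proj(c,world(t,th,z=z-190)).round(1).tolist())
a,b=[pickle.load(open(n+'.pkl','rb'))['frame'][:,:,::-1] for n in('blk','cov')]
cv2.imwrite('pics/both.png',np.hstack([a[:,120:520],b[:,120:520]]))
E
```

```text
2.3583 [[341.6, 239.8], [281.4, 239.9], [344.8, 141.3], [279.1, 180.6]]
3.7083 [[342.2, 239.1], [281.9, 239.2], [345.5, 140.6], [279.7, 179.9]]
```

View pics/both.png

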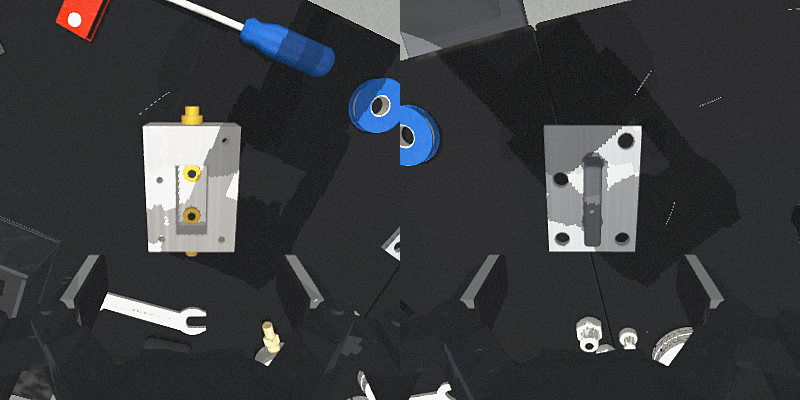

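Wrist views: the block's holes are at about (342,240), (281,240), (345,141) and (280,180), and the cover's at nearly the same pixels, which agrees with the predictions. Now I'll refine the centroids.

```bash
cat >> h.py <<'E'
def blobs(c,pred,w):
    g=cv2.cvtColor(c['frame'],cv2.COLOR_RGB2GRAY).astype(float);out=[];ar=[]
    for u,v in np.round(pred).astype(int):
        p=g[v-w:v+w+1,u-w:u+w+1]; lo=p.min(); edge=np.median(np.r_[p[0],p[-1],p[:,0],p[:,-1]])
        lo_edge=np.percentile(np.r_[p[0],p[-1],p[:,0],p[:,-1]],10)
        m=(p<(lo+lo_edge)/2).astype(np.uint8)
        n,lab,st,ce=cv2.connectedComponentsWithStats(m)
        i=1+np.argmax(st[1:,4]);out.append(ce[i]+[u-w,v-w]);ar.append(st[i,4])
    return np.array(out),ar
E
python3 - <<'E'
from h import *
import pickle
for n,t,th,z,w in (('blk',[504.9,4.7],.357,50,7),('cov',[454.4,298.2],-.216,8,11)):
    c=pickle.load(open(n+'.pkl','rb'));b,a=blobs(c,proj(c,world(t,th,z=z)),w)
    print(b.round(1).tolist(),a);P=unproj(c,b,z);t,th,r=fit(P);print(t.round(2),round(th,4),r.round(2))
E
```

```text
[[341.1, 239.1], [281.1, 238.6], [343.6, 139.8], [279.4, 179.6]] [np.int32(31), np.int32(23), np.int32(11), np.int32(30)]
[504.07   3.96] 0.359 [0.48 0.37 0.61 0.7 ]
[[341.4, 237.1], [281.9, 238.5], [345.3, 140.6], [280.5, 178.5]] [np.int32(96), np.int32(137), np.int32(191), np.int32(132)]
[453.38 298.4 ] -0.22 [1.33 0.42 0.98 0.75]
```

```bash
python3 - <<'E'
from h import *
import pickle
t=[453.4,298.4];th=-.22;q=quat(th+np.pi)
ctrl.move_pose([*t,180],q)
print(ctrl.servo_line([*t,93],feed=80,force_limit=15))
jaws.close(70); o=get_obs();print(o['time'],o['opening'],o['gripper_force'],o['contact_force'])
ctrl.servo_line([*t,113],feed=60); ctrl.servo_line([*t,230],feed=120); ctrl.hold(.3)
o=get_obs();print(o['time'],o['opening'],o['gripper_force'],o['contact_force'],o['moment'],o['tcp_pos'])
c=cam('wrist');pickle.dump(c,open('held.pkl','wb'));save(c,'held')
pr=proj(c,world(t,th,z=230-93+8));print(pr.round(1).tolist())
E
```

```text
False
5.8417 12.807579422953605 69.03352618217468 [-0.92984846 -0.85197686  2.1444207 ]
7.75 12.74240927519639 68.26892137527466 [ 0.29395879 -0.35426808 -1.50749621] [ 0.01770581 -0.03267073 -0.00324937] [453.33336321 298.33045982 229.61931612]
[[357.0, 315.1], [265.2, 315.1], [365.9, 169.2], [259.7, 230.0]]
```

View pics/held.png

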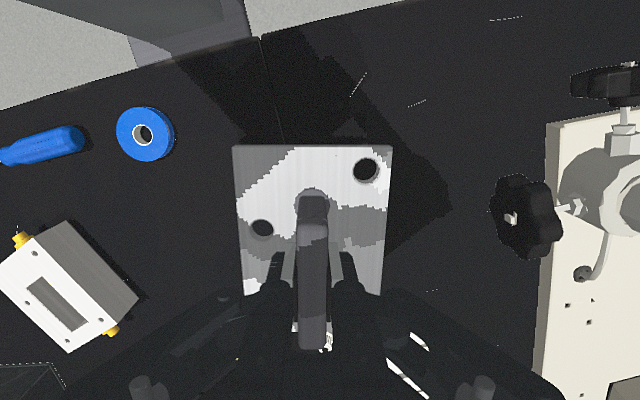

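The cover is held: hole 2 is at (366,169) and hole 3 at (262,228), as predicted. Now I'll carry it over the block and compare the holes from the wrist and top cameras.

```bash
python3 - <<'E'
from h import *
import pickle
c=pickle.load(open('held.pkl','rb'))
b,a=blobs(c,[(366,169),(262,228)],17);t,th,r=fit(unproj(c,b,144.6),H[2:]);print(b,a,t,th,r)
t=[504.1,4.0];th=.359;q=quat(th+np.pi)
ctrl.move_pose([*t,230],q);ctrl.servo_line([*t,155],feed=70);ctrl.hold(.4)
o=get_obs();print(o['time'],o['tcp_pos'],o['contact_force'])
for n in('wrist','top'):
    c=cam(n);pickle.dump(c,open('hov_'+n+'.pkl','wb'))
    pr=proj(c,world(t,th,z=69));u,v=(pr[2:].mean(0) if n=='wrist' else pr.mean(0)).astype(int);s=(80,5) if n=='wrist' else(24,16)
    im=cv2.resize(c['frame'][max(v-s[0],0):v+s[0],u-s[0]:u+s[0],::-1],(400,400),interpolation=cv2.INTER_CUBIC)
    cv2.imwrite('pics/h_'+n+'.png',im);print(n,u,v,pr.round(1).tolist(),proj(c,world(t,th,z=50)).round(1).tolist())
cv2.imwrite('pics/hov.png',np.hstack([cv2.imread('pics/h_wrist.png'),cv2.imread('pics/h_top.png')]))
E
```

```text
[[364.54336735 168.83928571]
 [262.21455939 227.56704981]] [np.int32(392), np.int32(261)] [452.80016054 298.97714002] -0.21854004479473918 [1.2102071 1.2102071]
10.5667 [504.1418556    3.99687085 155.100402  ] [ 0.29548184  0.13001862 -2.61870941]
wrist 311 197 [[355.9, 312.8], [264.7, 312.8], [364.6, 167.6], [259.1, 228.0]] [[352.2, 294.4], [268.7, 294.4], [359.2, 160.5], [264.2, 215.5]]
top 268 210 [[257.4, 203.1], [272.7, 197.7], [265.7, 227.6], [277.9, 212.9]] [[258.3, 204.0], [273.3, 198.7], [266.5, 228.2], [278.5, 213.7]]
```

View pics/hov.png

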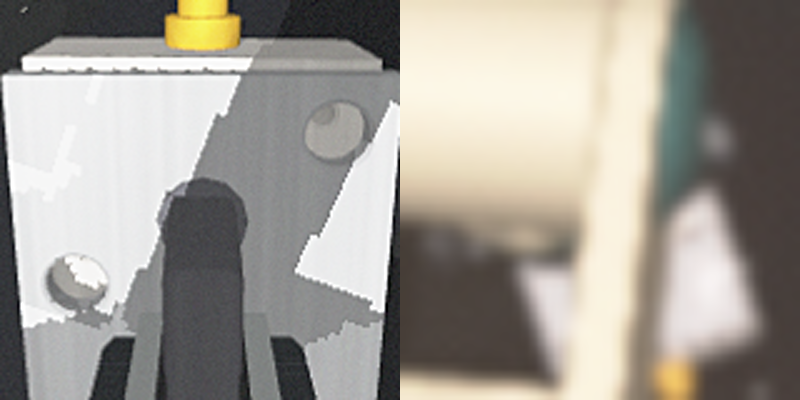

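View zoom.

The block's hole shows in hole 2, at crop (325,113), about where a perfect alignment predicts. I'll zoom in on both holes to quantify this.

```bash
python3 - <<'E'
from h import *
import pickle
c=pickle.load(open('hov_wrist.pkl','rb'));g=c['frame'][:,:,::-1]
t=[]
for u,v in((365,168),(262,228)):
    p=g[v-20:v+20,u-20:u+20];p=cv2.normalize(p,None,0,255,cv2.NORM_MINMAX);t.append(cv2.resize(p,(400,400),interpolation=cv2.INTER_NEAREST))
im=np.hstack(t)
a=np.linspace(0,2*np.pi,60)
for i,(u,v) in((2,(365,168)),(3,(262,228))):
    for z,r,col in((69,7,(0,0,255)),(61,7,(0,200,255)),(50,3,(255,0,0))):
        X=world([504.1,4.0],.359,H[i]+r*np.c_[np.cos(a),np.sin(a)],z)
        p=(proj(c,X)-[u-20-.5,v-20-.5])*10+[400*(i-2),0]
        cv2.polylines(im,[p.astype(int)],True,col,1)
cv2.imwrite('pics/zoom.png',im)
E
```

```text
(no output)
```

View pics/zoom.png

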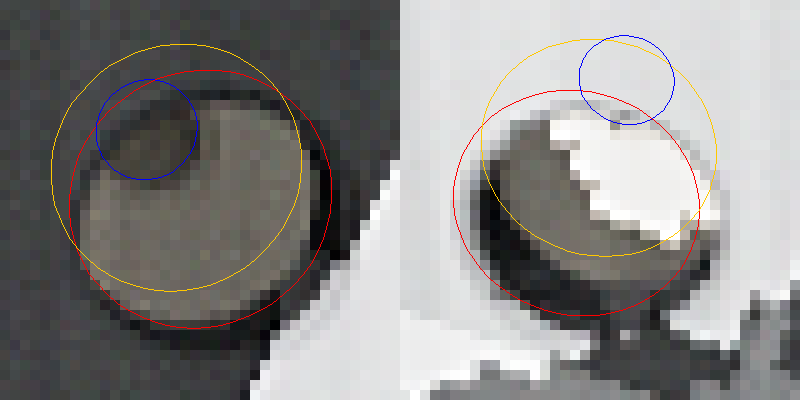

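Zoomed, hole 2 sits within about 0.5 mm of its threaded hole's position and hole 3 within about 1 mm. The parallax fits a gap of roughly 12 mm, so I'm handing the job in.

```bash
python3 - <<'E'
from h import *
o=get_obs();print(o['time'],o['gripper_force'],o['contact_force'],np.abs(o['qd']).max())
print(ticket.close_job())
E
```

```text
10.6667 68.24092268943787 [-0.2808316   0.07539605 -2.8912979 ] 0.002015744327793992
the job is handed in; nothing more can be done
None
```

The matching cover is held level and still about 12 mm above the block, and the job is handed in. Holes 2 and 3 line up to about 1 mm by wrist camera; the gripper hid holes 0 and 1, so their alignment is inferred from the fitted pose.

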